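# Line up the straw holes of a toddler's snack cup and pass the straw through

### The job

Get the toddler's snack-and-straw cup ready: without taking it apart, turn the snack pot and its lid on the beaker until the three straw holes are in line, one above the other. Then take the straw from the drying rack and slide it down through lid, pot and beaker without forcing it, until its collar sits on the lid, and let go. Leave the cup standing on the worktop and don't disturb the other things.

Things in the scene. Friction and masses are not known exactly. Their poses are not given: they have to be found in the camera images.
- beaker: Steel toddler beaker on a 68 mm non-slip foot, a white drink lid screwed tight on it: one loose piece, 0.3 kg. Origin: centre of underside. Drink lid 64 mm wide, z = 64 to 80 mm; on it a raised round deck, 54 mm wide, flat top at z = 86 mm, that the pot sits on and round. A thumb tab 10 mm wide, z = 66 to 79 mm, out to 37 mm from the axis, marks the straw hole's side, its own +x.
- pot: Plastic snack pot capped over the drink lid's deck, loose, 62 mm wide, 60 g. Origin: on its axis, level with the deck, 86 mm above the beaker's. Sits on a grippy seal and turns round the deck against friction, 0.75 mm play. Straight wall to grip: z = -4 to 25 mm. Thumb tab on the hole's side (own +x), 10 mm wide, z = 4 to 22 mm, out to 37 mm from the axis. Turning the pot carries the lid along.
- lid: White plastic lid capped over the pot's neck, loose, 62 mm wide, 16 mm tall, 40 g. Origin: centre of its lower edge, 26 mm above the pot's origin. Turns lightly round the neck, 0.75 mm play; pressed down it drags the pot round. Skirt to grip: z = 1 mm to the flat top at z = 16 mm. Thumb tab on the hole's side (own +x), 10 mm wide, z = 2 to 14 mm, out to 37 mm from the axis.
- lid_hole (a point): Mouth of the lid's straw hole: round, 9 mm, through the 4 mm thick top, 15 mm from the lid's axis along its +x; 128 mm above the worktop. The straw is 8 mm: a close fit.
- pot_hole (a point): Upper mouth of the pot's straw tube: 9 mm bore, open from the pot's z = 2 to 34 mm, 15 mm from the pot's axis along its +x; 120 mm above the worktop, hidden under the lid.
- deck_hole (a point): Mouth of the straw hole in the drink lid's deck: round, 9 mm, 8 mm deep, 15 mm from the beaker's axis along its +x; 86 mm above the worktop, hidden under the pot. Below it the beaker is hollow down to 5 mm above the worktop.
- straw: Stiff grey plastic straw, 148 mm, 25 g, upright in one of the rack's three cutlery holes (which varies). Origin: centre of its foot; z along it. Shaft 8 mm wide, foot chamfered 0.6 mm; collar 18 mm wide at z = 105 to 110 mm; above it a round mouthpiece 11 mm wide up to z = 148 mm, to grip. Home, its collar sits on the lid's top and its foot is 23 mm above the worktop, clear of the beaker's floor.
- rack: Pale plastic dish rack, fixed, 250 x 340 mm (x, y). Origin: centre of underside. Three plates lean in its slots from y = -60 mm on, up to 190 mm high. Along its -y edge a cutlery block, 170 x 40 mm, top 59 mm up, has three upright round 11 mm holes at x = -55, 0, 55, y = -130 mm, floor 16 mm up: straw, spoon and bottle brush stand in them.
- spoon: Bystander: grey silicone spoon, 141 mm long, standing in the cutlery block, its flat 26 mm head at the top. Origin: foot of its handle.
- brush: Bystander: small white bottle brush, 140 mm long, with a 21 mm bristle head at the top, standing in the cutlery block. Origin: foot of its handle.
- plate_a: Bystander: yellow toddler plate, 164 mm wide, 12 mm deep, in the rack's slot next to the cutlery block. Origin: centre of its underside.
- plate_b: Bystander: yellow toddler plate, 164 mm wide, in the slot farthest from the cutlery block. Origin: centre of its underside.
- plate_c: Bystander: navy divided plate, 164 mm wide, in the middle slot. Origin: centre of its underside.
- jar: Bystander: glass jar with a screw-top lid, 80 mm wide, 110 mm tall. Origin: centre of its underside.
- mug: Bystander: blue mug, 80 mm wide, 92 mm tall, its handle on its own +y side. Origin: centre of its underside.
- tub: Bystander: clear food tub with a grey lid, 100 mm wide, 48 mm tall. Origin: centre of its underside.
Not all that is in view belongs to the job. What is shaped like the straw but green is not meant.

How it is judged:
By the outcome, as a careful person would: the job done as asked, in the order asked, and still so for the second after the job is handed in, with the robot touching nothing.
It also fails if it takes over 72 s, if anything falls off the work surface, if the arm or the gripper's body presses on something with over 40 N, if the wrist force passes 120 N, or if a joint passes its speed limit or range.

### The arm

A 6-joint arm with a two-finger parallel gripper is mounted at the origin on the work surface. World frame = base frame: x ahead of the robot, y to its left, z up, the work surface at z = 0. Lengths are in m, angles in degrees, forces in N, time in s.
With the tool pointing down it reaches from about 0.4 to 0.825 m from the base axis. Payload 7 kg.
Tool frame: the origin (TCP) lies midway between the tips of the shut fingers; the grasp point (between the pads) lies 19 mm behind it; z points along the fingers, y is the line along which they close (so a half turn about z gives the same grasp; the last joint's range is limited). The gripper opens to 88 mm and grips with 3 to 60 N. Pads are 19 mm wide; open, the fingers measure 130 mm over their backs; the gripper's body (78 mm by 193 mm) begins 47 mm behind the grasp point.
Start: joints at [-52.764, 20.546, 0.682, 0, -70.136, -16.507], TCP at [0.239, -0.631, 0.227] pointing down, gripper open.
Joint ranges: [-176.03, 176.03], [-82.01, 121.73], [-58.28, 71.71], [-173.87, 95.51], [-174.79, -0.11], [-173.66, 173.66]. Speed limits (degrees/s): [136.94, 136.94, 172.46, 180, 180, 180].

### API

Orientations are given as a 3x3 rotation matrix whose columns are the frame's x, y, z axes.
In Python, from rig import robot gives the robot as it stands. Calls block until the motion is done:
- robot.goto(position, orientation): joint-space move of the TCP to a pose.
- robot.servo_line(position, ori=None, speed=0.15): straight line of the TCP; ori=None keeps the orientation; speed is the mean speed in m/s.
- robot.movej(angles): joint-space move.
- robot.move_gripper(opening): opening from 0.0 (shut) to 1.0 (fully open); the grip force is fixed at half the most; returns when the fingers have stopped.
- robot.dwell(seconds).
- robot.ik(position, orientation): joint angles nearest the present ones, or None.
- robot.grab_frame(name): name is "side" or "top" or "wrist"; returns (picture, depth): 480x640x3 uint8, red, green, blue; 480x640 float32, m along the optical axis (not along the pixel's ray), 0 where there is no reading.
- robot.camera_info(name): a dict with "vfov" (degrees; the focal length in pixels is half the picture's height over the tangent of half this angle, whatever the lens; pixels are square), "cx", "cy" (the principal point, pixels), "view" (4x4, takes a point from world to camera coordinates); the wrist camera has in their place "T_tool_cam" (4x4, takes a point from camera to tool coordinates, whose origin is the TCP and whose axes are the flange's). Camera axes: x right, y down, z forward; pixel columns grow to the right and rows downward; lengths in m; the calibration is good to about 2 mm. A picture is of the moment at which its call begins: read the wrist's pose just before it. camera_info takes no time and is no camera call.
A pose or a line that the arm cannot do raises robot.Unreachable and nothing moves.
- robot.job_done(): hands the job in; it is judged then, once.
Readings, each from a call of its own:
- robot.read_t(): time.
- robot.read_qpos(): joint angles.
- robot.read_qvel(): joint speeds.
- robot.read_effort(): joint torques, N m.
- robot.read_position(): TCP position.
- robot.read_tcp_rot(): TCP orientation.
- robot.read_force(): force on the tool from outside, world axes, zero at the start.
- robot.read_ft_torque(): the same for the moment, N m.
- robot.read_grip_width(): opening from 0.0 (shut) to 1.0 (fully open).
- robot.read_finger_force(): force on a finger pad.
Only numpy, scipy, OpenCV 4.12 (cv2) and the standard library are available. Lean on these libraries where they do the work, as an engineer would, in place of code of your own. Each camera call takes 0.05 s, during which the arm holds its last target. There are 200 camera calls.

## Working session

There is one attempt and no reset: what is moved stays moved. The work goes in short steps, each a Python script; the robot and the scene stay as the last script left them, time stands still between calls to the robot, and variables do not carry over. Pictures are saved under pics/ and viewed, at most 10 in all, crops included, and the job is handed in when it is done.

```bash
ls; mkdir -p pics; cat > h.py <<'E'
import numpy as np, cv2
from rig import robot
def info(n):
    c=robot.camera_info(n); f=240/np.tan(np.radians(c['vfov'])/2)
    return c,f
def cam2world(n):
    c,f=info(n)
    if n=='wrist':
        T=np.eye(4);T[:3,:3]=robot.read_tcp_rot();T[:3,3]=robot.read_position()
        return c,f,T@np.array(c['T_tool_cam'])
    return c,f,np.linalg.inv(np.array(c['view']))
def grab(n):
    c,f,M=cam2world(n); im,d=robot.grab_frame(n)
    v,u=np.mgrid[:480,:640]
    P=np.stack([(u-c['cx'])/f*d,(v-c['cy'])/f*d,d],-1)
    W=P@M[:3,:3].T+M[:3,3]; W[d==0]=np.nan
    return im,d,W,(c,f,M)
def ray(cam,u,v,z):
    c,f,M=cam; r=M[:3,:3]@np.array([(u-c['cx'])/f,(v-c['cy'])/f,1]); o=M[:3,3]
    return o+r*(z-o[2])/r[2]
def save(name,im): cv2.imwrite('pics/'+name+'.png',cv2.cvtColor(im,cv2.COLOR_RGB2BGR))
def down(a):  # tool down, closing axis y at angle a deg (world)
    a=np.radians(a); y=np.array([np.cos(a),np.sin(a),0]); z=np.array([0,0,-1.]); return np.stack([np.cross(y,z),y,z],1)
E
python3 - <<'E'
from h import *
for n in ('side','top'):
    im,d,W,cam=grab(n); save(n,im); np.savez('pics/'+n,im=im,W=W); print(n,cam[2].round(3).tolist(),cam[1],cam[0])
print(robot.camera_info('wrist'),robot.read_t(),robot.read_tcp_rot())
E
```

```text
pics
side [[-0.912, -0.286, 0.295, 0.173], [-0.411, 0.624, -0.665, 0.951], [0.006, -0.728, -0.686, 1.043], [0.0, 0.0, 0.0, 1.0]] 556.5174467097135 {'vfov': 46.65656352334082, 'cx': 322.67846214133897, 'cy': 236.4904826033405, 'view': array([[-0.9118171 , -0.41055575,  0.00579256,  0.54193134],
       [-0.28550377,  0.6238198 , -0.72755512,  0.21473852],
       [ 0.29508842, -0.66505099, -0.68602478,  1.2966309 ],
       [ 0.        ,  0.        ,  0.        ,  1.        ]])}
top [[0.028, -0.998, 0.053, 0.483], [-1.0, -0.028, 0.004, 0.036], [-0.003, -0.054, -0.999, 1.614], [0.0, 0.0, 0.0, 1.0]] 607.0126506920687 {'vfov': 43.14559459108, 'cx': 318.3105275359904, 'cy': 237.50879733418574, 'view': array([[ 0.02773822, -0.99961168, -0.00266067,  0.02720768],
       [-0.99818445, -0.02755607, -0.05355806,  0.56924775],
       [ 0.05346395,  0.00414144, -0.99856119,  1.58619863],
       [ 0.        ,  0.        ,  0.        ,  1.        ]])}
{'vfov': 58.05702987715228, 'cx': 322.4450822115642, 'cy': 246.26745738840697, 'T_tool_cam': array([[ 5.74415984e-05, -9.64619493e-01, -2.63646033e-01,
         7.04084066e-02],
       [ 9.99999998e-01,  6.62580535e-05, -2.45488681e-05,
         1.96116749e-04],
       [ 4.11489897e-05, -2.63646031e-01,  9.64619494e-01,
        -1.57315637e-01],
       [ 0.00000000e+00,  0.00000000e+00,  0.00000000e+00,
         1.00000000e+00]])} 0.1 [[-9.35310197e-01 -3.53828207e-01 -6.60261290e-04]
 [-3.53828790e-01  9.35309281e-01  1.31773977e-03]
 [ 1.51295012e-04  1.46611490e-03 -9.99998914e-01]]
```

View pics/side.png

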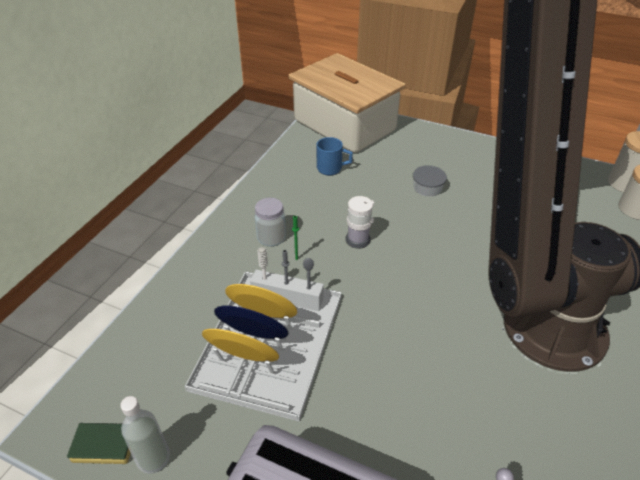

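View pics/top.png

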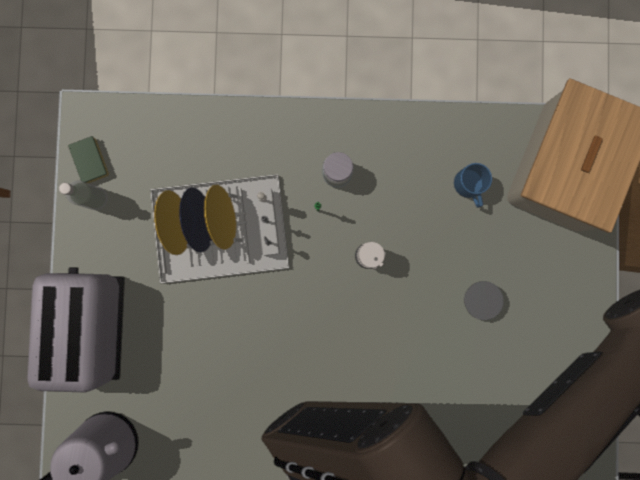

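```bash
python3 - <<'E'
from h import *
s=np.load('pics/side.npz'); t=np.load('pics/top.npz')
a=cv2.resize(s['im'][235:315,235:335],(400,320),interpolation=cv2.INTER_CUBIC)
b=cv2.resize(s['im'][190:254,320:400],(400,320),interpolation=cv2.INTER_CUBIC)
c=cv2.resize(t['im'][220:284,335:415],(400,280)[:1]+(280,),interpolation=cv2.INTER_CUBIC) if 0 else cv2.resize(t['im'][234:276,345:405],(400,280),interpolation=cv2.INTER_CUBIC)
d=cv2.resize(t['im'][170:282,150:310],(400,280),interpolation=cv2.INTER_CUBIC)
save('crop',np.vstack([np.hstack([a,b]),np.hstack([c,d])]))
W=t['W'];
for n,(u,v) in dict(cup=(368,253),mid=(265,220),right=(267,241),brush=(262,197),jar=(338,168),green=(318,206),tub=(485,300)).items(): print(n,W[v,u].round(3))
m=(W[...,2]>.11)&(W[...,2]<.14); m[:,:350]=0;m[:,395:]=0;m[:235]=0;m[275:]=0
print('cup top',W[m].mean(0),W[m].min(0),W[m].max(0),m.sum())
m=(W[...,2]>.05)&(W[...,2]<.068); m[:,:245]=0;m[:,300:]=0;m[:170]=0;m[280:]=0
p=W[m][:,:2].astype(np.float32); print('block',p.mean(0),cv2.minAreaRect(p))
E
```

```text
cup [ 0.527 -0.08   0.136]
mid [0.6   0.173 0.143]
right [0.549 0.166 0.153]
brush [0.655 0.181 0.158]
jar [ 0.74  -0.002  0.102]
green [0.638 0.045 0.146]
tub [ 0.418 -0.388  0.052]
cup top [ 0.52466801 -0.08867136  0.12815673] [ 0.49577042 -0.12371233  0.11042194] [ 0.55503994 -0.05785289  0.13674   ] 511
block [0.60058457 0.17451848] ((0.6048457622528076, 0.17641447484493256), (0.17062199115753174, 0.04070866107940674), 8.560900688171387)
```

View pics/crop.png

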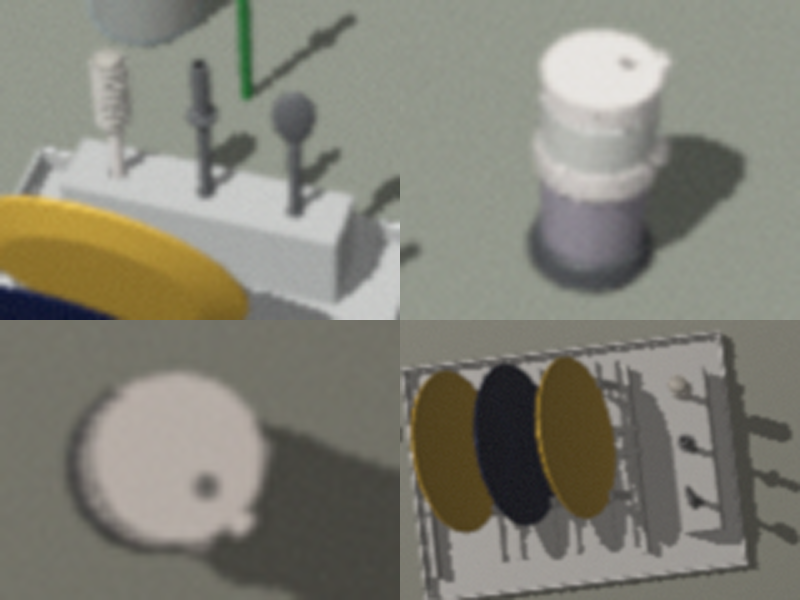

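Side view: three things in the cutlery block – a white brush (263,260), a grey stick with collar (286,265), and a spoon with flat head (308,265). The green look-alike stands at (296,235). The crop shows the collar on the middle one, so that is the straw, at about (0.603, 0.175). The cup is at side (360,220), top (371,255), about (0.525, -0.088). The lid hole and tab point to about -135°. Next I look at the cup's tabs with the wrist camera from several sides.

```bash
cat >> h.py <<'E'
def look(target,az,el,dist,rolls=range(0,360,30)):
    T=np.array(robot.camera_info('wrist')['T_tool_cam']); a,e=np.radians([az,el]); best=None
    o=np.array([np.cos(e)*np.cos(a),np.cos(e)*np.sin(a),np.sin(e)]); z=-o
    x0=np.array([-np.sin(a),np.cos(a),0]); y0=np.cross(z,x0); q0=np.array(robot.read_qpos())
    for r in rolls:
        r=np.radians(r); x=np.cos(r)*x0+np.sin(r)*y0
        C=np.eye(4); C[:3,:3]=np.stack([x,np.cross(z,x),z],1); C[:3,3]=np.array(target)+dist*o
        M=C@np.linalg.inv(T)
        if M[2,3]<.15: continue
        q=robot.ik(M[:3,3],M[:3,:3])
        if q is None: continue
        s=np.abs(np.array(q)-q0).max()
        if best is None or s<best[0]: best=(s,q,np.degrees(r))
    return best
E
python3 - <<'E'
from h import *
c=[.525,-.088,.10]
for el in (50,60):
  for az in range(0,360,45):
    b=look(c,az,el,.33); print(el,az,None if b is None else (round(b[0]),round(b[2]),np.round(b[1])))
E
```

```text
50 0 (63, 330, array([  10.,   53.,   37.,   -1., -128.,  -67.]))
50 45 (80, 0, array([  27.,   45.,   12.,   16., -111.,  -74.]))
50 90 (97, 30, array([ 44.,  28., -22.,  29., -88., -91.]))
50 135 (110, 60, array([  57.,    5.,  -56.,   45.,  -67., -110.]))
50 180 (100, 150, array([  31.,  -21.,  -57.,   33.,  -39., -117.]))
50 225 (34, 210, array([-19.,   5., -12., -29., -70., -44.]))
50 270 (36, 240, array([ -17.,   28.,   15.,  -26., -100.,  -37.]))
50 315 (50, 270, array([  -3.,   44.,   34.,  -14., -120.,  -39.]))
60 0 (64, 330, array([  11.,   44.,   27.,    0., -117.,  -69.]))
60 45 (79, 0, array([  26.,   37.,    7.,   14., -104.,  -73.]))
60 90 (90, 60, array([  35.,   24.,  -14.,   21.,  -87., -106.]))
60 135 (97, 90, array([  44.,    3.,  -40.,   32.,  -67., -111.]))
60 180 (83, 150, array([ 26., -12., -42.,  19., -50., -99.]))
60 225 (44, 210, array([ -9.,   5., -11., -19., -71., -59.]))
60 270 (43, 240, array([-10.,  23.,  10., -19., -94., -45.]))
60 315 (53, 270, array([   0.,   36.,   23.,  -10., -109.,  -42.]))
```

```bash
python3 - <<'E'
from h import *
c=[.525,-.088,.10]; ims=[]; pts=[]
for az,el in ((225,50),(315,50),(45,55),(135,60)):
    b=look(c,az,el,.33); robot.movej(b[1]); robot.dwell(.2)
    im,d,W,cam=grab('wrist'); ims.append(cv2.resize(im,(400,300))); 
    np.savez(f'pics/w{az}',im=im,W=W)
    m=np.linalg.norm(W[...,:2]-c[:2],axis=-1)<.06
    p=W[m&(W[...,2]>.01)]; pts.append(p)
    top=p[(p[:,2]>.12)]; print(az,robot.read_t(), 'topz',np.median(top[:,2]), 'minmax',top.min(0),top.max(0))
save('w4',np.vstack([np.hstack(ims[:2]),np.hstack(ims[2:])]))
np.savez('pics/pts',*pts)
E
```

```text
225 2.2333 topz 0.12685192911218343 minmax [ 0.49663464 -0.11882378  0.12000075] [ 0.55937514 -0.05609989  0.12855939]
315 3.225 topz 0.12682401127139695 minmax [ 0.49734951 -0.1187724   0.12001859] [ 0.55932871 -0.05571494  0.12914438]
45 4.2583 topz 0.12677493077978913 minmax [ 0.49697905 -0.11811309  0.12008713] [ 0.55939595 -0.05587031  0.12893988]
135 5.4 topz 0.12669447596908603 minmax [ 0.49677489 -0.11803146  0.12009252] [ 0.55896167 -0.05600726  0.12952893]
```

View pics/w4.png

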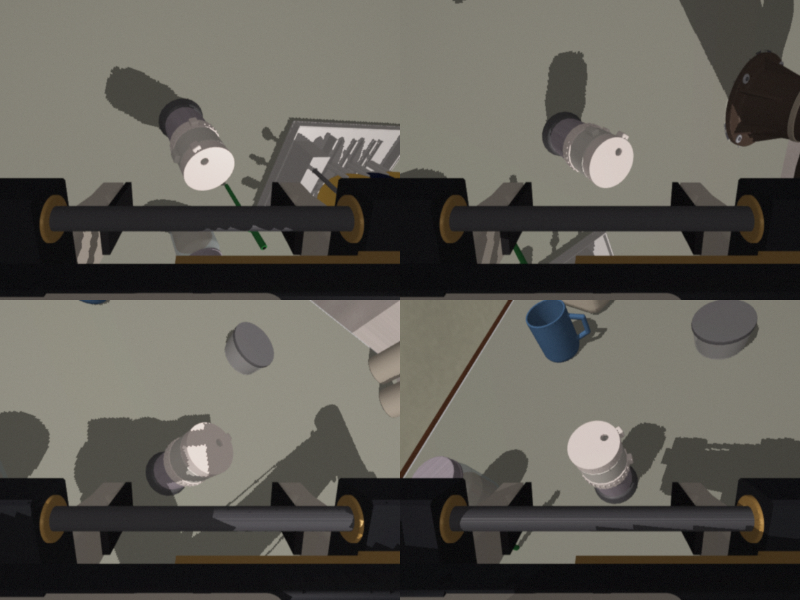

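The four wrist views show the cup in clear sight, with its tabs and the lid hole visible, and the gripper bar across the lower part. Now the tab angles from the depth points.

```bash
cat >> h.py <<'E'
from scipy.optimize import least_squares
def tabs(pts,c0,verbose=True):
    out={}
    for name,(z0,z1,R) in dict(beaker=(.066,.078,.032),pot=(.090,.107,.031),lid=(.114,.1255,.031)).items():
        p=pts[(pts[:,2]>z0-.0005)&(pts[:,2]<z1)]; q=p[:,:2]
        r=np.linalg.norm(q-c0,axis=1); s=q[(r>R-.004)&(r<R+.0025)]
        f=least_squares(lambda x:np.linalg.norm(s-x,axis=1)-R,c0,loss='soft_l1',f_scale=.0005).x
        d=q-f; r=np.linalg.norm(d,axis=1); t=d[(r>R+.003)&(r<.040)]
        if len(t)<5: out[name]=(f,None,len(t)); continue
        a=np.arctan2(t[:,1],t[:,0]); k=np.angle(np.exp(1j*a).mean()); dv=np.angle(np.exp(1j*(a-k)))
        md=np.median(dv); g=np.abs(dv-md)<.25; lo,hi=np.percentile(dv[g],[4,96])
        out[name]=(f,np.degrees(k+(lo+hi)/2),len(t),np.degrees(hi-lo),np.degrees(dv.std()),r[r<.04].max())
    for k in out: print(k,[np.round(x,4) if x is not None else None for x in out[k]])
    return out
def lidhole(im,W,c0,z=.128):
    m=(np.linalg.norm(W[...,:2]-c0,axis=-1)<.022)&(W[...,2]>.105)
    g=im.sum(-1).astype(float); thr=.6*np.median(g[m&(W[...,2]>.12)])
    return m&(g<thr)
E
python3 - <<'E'
from h import *
P=np.load('pics/pts.npz'); A=[P[k] for k in P.files]
c0=np.array([.528,-.087])
for p in A: tabs(p,c0); print()
tabs(np.vstack(A),c0)
E
```

```text
beaker [array([ 0.5282, -0.0872]), np.float64(-155.7686), np.int64(114), np.float64(14.3577), np.float64(4.555), np.float64(0.038)]
pot [array([ 0.5285, -0.0872]), np.float64(-84.4238), np.int64(155), np.float64(14.9196), np.float64(4.7569), np.float64(0.0376)]
lid [array([ 0.5283, -0.0871]), np.float64(-133.8302), np.int64(190), np.float64(13.9115), np.float64(4.4316), np.float64(0.0384)]

beaker [array([ 0.528 , -0.0871]), np.float64(-151.9968), np.int64(23), np.float64(7.7494), np.float64(2.8901), np.float64(0.0367)]
pot [array([ 0.5279, -0.087 ]), np.float64(-81.0406), np.int64(193), np.float64(14.8443), np.float64(4.8446), np.float64(0.0379)]
lid [array([ 0.5278, -0.087 ]), np.float64(-131.3117), np.int64(72), np.float64(13.6538), np.float64(4.5309), np.float64(0.037)]

beaker [array([ 0.5279, -0.0871]), None, np.int64(0)]
pot [array([ 0.5278, -0.0873]), None, np.int64(0)]
lid [array([ 0.5278, -0.0873]), np.float64(-133.1576), np.int64(21), np.float64(13.7489), np.float64(4.5613), np.float64(0.037)]

beaker [array([ 0.528 , -0.0872]), np.float64(-158.3876), np.int64(42), np.float64(13.2543), np.float64(4.6253), np.float64(0.0371)]
pot [array([ 0.5282, -0.0873]), None, np.int64(0)]
lid [array([ 0.528 , -0.0874]), np.float64(-135.8734), np.int64(68), np.float64(14.6873), np.float64(4.9339), np.float64(0.0369)]

beaker [array([ 0.528 , -0.0871]), np.float64(-156.2356), np.int64(180), np.float64(15.7392), np.float64(5.2311), np.float64(0.0378)]
pot [array([ 0.528 , -0.0872]), np.float64(-82.5836), np.int64(347), np.float64(16.5907), np.float64(5.4383), np.float64(0.0377)]
lid [array([ 0.5279, -0.0872]), np.float64(-133.5684), np.int64(354), np.float64(16.3802), np.float64(5.3646), np.float64(0.038)]
```

```bash
cat >> h.py <<'E'
def turn(d,steps):
    """rotate tool about its (vertical) axis by d deg (world, ccw +) using joint 6 only"""
    q=np.array(robot.read_qpos()); 
    for i in range(1,steps+1):
        r=q.copy(); r[5]+=SIG*d*i/steps; robot.movej(list(r))
SIG=-1
def ax(): y=np.array(robot.read_tcp_rot())[:,1]; return np.degrees(np.arctan2(y[1],y[0]))
def near(pos,angs):
    q0=np.array(robot.read_qpos()); o=[]
    for a in angs:
        q=robot.ik(pos,down(a)); 
        if q is not None: o.append((abs(np.array(q)-q0).max(),a,np.round(q,1)))
    return o
E
python3 - <<'E'
from h import *
C=[.528,-.0872]
print(near(C+[.24],[-18,162])); 
for a in (-18,162,-91,89,-40,140): print(a,robot.ik(C+[.086],down(a)))
print(robot.read_t(),robot.read_qpos(),robot.read_position(),ax())
E
```

```text
[(np.float64(224.27214954098793), -18, array([ 11.6,   6.8, -15.8,   0. , -67.4, 150.4])), (np.float64(47.58161369075242), 162, array([ 11.6,   6.8, -15.8,   0. , -67.4, -29.6]))]
-18 [ 11.62429892  15.3584011  -27.42233994   0.         -47.21925896
 150.37570108]
162 [ 11.62429892  15.3584011  -27.42233994   0.         -47.21925896
 -29.62429892]
-91 [ 11.62429892  15.3584011  -27.42233994   0.         -47.21925896
  77.37570108]
89 [  11.62429892   15.3584011   -27.42233994    0.          -47.21925896
 -102.62429892]
-40 [ 11.62429892  15.3584011  -27.42233994   0.         -47.21925896
 128.37570108]
140 [ 11.62429892  15.3584011  -27.42233994   0.         -47.21925896
 -51.62429892]
5.4 [ 53.20320888  -2.10508059 -57.54980185  47.58161369 -62.37473675
 -73.89644846] [ 0.4638215  -0.00873717  0.22597826] -161.62571789357918
```

```bash
sed -i 's/^SIG=-1/SIG=1/' h.py; python3 - <<'E'
from h import *
C=[.528,-.0872]
def st(n): print(n,round(robot.read_t(),2),np.round(robot.read_force(),1),round(robot.read_grip_width()*88,1),np.round(robot.read_finger_force(),1),round(ax(),2),np.round(robot.read_position(),4))
robot.goto(C+[.24],down(162)); st('above')
robot.servo_line(C+[.086],speed=.12); st('low')
robot.move_gripper(0); st('grip')
turn(-73,3); st('turned')
robot.move_gripper(1); st('open')
robot.servo_line(C+[.115],speed=.1)
robot.move_gripper(0); st('lidgrip')
turn(50,2); st('turned')
robot.move_gripper(1); st('open')
robot.servo_line(C+[.22],speed=.15)
b=look([.528,-.087,.1],215,50,.33); robot.movej(b[1]); robot.dwell(.2)
im,d,W,cam=grab('wrist'); np.savez('pics/v1',im=im,W=W); save('v1',im[100:320,160:480])
m=np.linalg.norm(W[...,:2]-C,axis=-1)<.06; st('look')
tabs(W[m&(W[...,2]>.01)],np.array(C))
E
```

```text
above 6.31 [ 0.3 -0.4 -0.5] 87.9 0.0 161.93 [ 0.5273 -0.0878  0.239 ]
low 7.74 [ 0.4 -0.1  0. ] 88.1 0.0 162.01 [ 0.5285 -0.0871  0.0867]
grip 8.29 [0.1 0.2 1.7] 61.7 30.0 162.0 [ 0.5281 -0.0872  0.0861]
turned 9.77 [-0.7  0.8  1.6] 61.8 30.0 89.33 [ 0.5281 -0.0872  0.0861]
open 10.44 [-1.   0.4  0.2] 88.1 0.0 89.01 [ 0.528  -0.0872  0.0861]
lidgrip 11.44 [ 0.2 -0.8 -0.3] 61.8 30.0 89.0 [ 0.5279 -0.0872  0.1148]
turned 12.44 [-0.  -0.3 -0. ] 61.2 30.0 138.71 [ 0.5279 -0.0872  0.1148]
open 13.12 [ 0.6  0.1 -0.1] 87.8 0.0 138.99 [ 0.5279 -0.0872  0.1149]
look 14.72 [ 0.3  0.3 -0.2] 87.8 0.0 125.11 [ 0.461  -0.1335  0.2383]
beaker [array([ 0.5282, -0.0872]), np.float64(-156.2667), np.int64(122), np.float64(14.4232), np.float64(4.6096), np.float64(0.0378)]
pot [array([ 0.5282, -0.0866]), np.float64(-154.6254), np.int64(222), np.float64(14.6062), np.float64(4.5591), np.float64(0.0384)]
lid [array([ 0.5282, -0.0868]), np.float64(-155.8334), np.int64(196), np.float64(14.3862), np.float64(4.4641), np.float64(0.0384)]
```

View pics/v1.png

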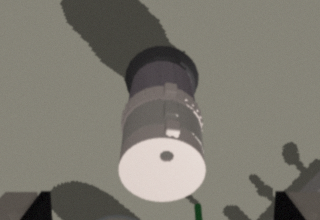

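The wrist view shows all three tabs in one line, facing the camera at (168,90–135), with the hole at (166,156). The measured angles agree to about 1.6°. I now square them exactly by squeezing the tabs between the pads, then look at the straw.

```bash
python3 - <<'E'
from h import *
C=np.array([.5282,-.0870]); a=np.radians(-155.9)
p=C+.043*np.array([np.cos(a),np.sin(a)])
def st(n): print(n,round(robot.read_t(),2),np.round(robot.read_force(),1),round(robot.read_grip_width()*88,1),np.round(robot.read_finger_force(),1),round(ax(),2),np.round(robot.read_position(),4))
robot.move_gripper(.4)
robot.goto([*p,.16],down(114.1)); st('above')
robot.servo_line([*p,.070],speed=.08); st('low')
robot.move_gripper(0); robot.dwell(.2); st('sq1'); robot.move_gripper(.25)
robot.servo_line([*p,.094],speed=.08)
robot.move_gripper(0); robot.dwell(.2); st('sq2'); robot.move_gripper(.4)
robot.servo_line([*p,.16],speed=.12); robot.move_gripper(.6)
b=look([.528,-.087,.1],210,55,.33); robot.movej(b[1]); robot.dwell(.2)
im,d,W,cam=grab('wrist'); np.savez('pics/v2',im=im,W=W)
m=np.linalg.norm(W[...,:2]-C,axis=-1)<.06; st('look')
tabs(W[m&(W[...,2]>.01)],C)
b=look([.603,.175,.15],200,70,.34); print(b); robot.movej(b[1]); robot.dwell(.2)
im,d,W,cam=grab('wrist'); np.savez('pics/s1',im=im,W=W); save('s1',im); st('straw')
m=(W[...,2]>.10)&(np.linalg.norm(W[...,:2]-[.603,.175],axis=-1)<.04)
for z0 in np.arange(.1,.17,.01):
    q=W[m&(abs(W[...,2]-z0-.005)<.005)]; 
    if len(q): print(round(z0,3),len(q),q.mean(0).round(4),q.min(0).round(4),q.max(0).round(4))
E
```

```text
above 16.42 [ 0.2 -0.3  1.2] 35.1 0.0 114.2 [ 0.4889 -0.1039  0.1593]
low 17.69 [0.6 0.7 0.3] 35.4 0.0 114.11 [ 0.4893 -0.1045  0.0705]
sq1 18.43 [-0.5  0.9  0.8] 9.4 30.0 114.1 [ 0.4891 -0.1046  0.0701]
sq2 19.97 [-1.  -0.6 -0.6] 9.2 30.0 114.1 [ 0.4888 -0.1046  0.0938]
look 22.62 [-0.3  0.6 -0.2] 53.0 0.0 120.05 [ 0.4675 -0.1216  0.2444]
beaker [array([ 0.5282, -0.0871]), np.float64(-155.6528), np.int64(104), np.float64(14.5504), np.float64(4.6321), np.float64(0.0379)]
pot [array([ 0.5283, -0.0865]), np.float64(-154.971), np.int64(198), np.float64(14.5797), np.float64(4.5479), np.float64(0.0381)]
lid [array([ 0.5285, -0.0869]), np.float64(-155.9167), np.int64(179), np.float64(14.6822), np.float64(4.5566), np.float64(0.038)]
(np.float64(42.06721523991911), array([ 42.41932832,   5.84287717, -11.73622694,  10.20356653,
       -69.44574031, -87.09324426]), np.float64(150.0))
straw 24.1 [-0.6  0.1 -0.1] 52.9 0.0 138.37 [0.5645 0.1738 0.3176]
0.1 14 [0.6045 0.1767 0.1027] [0.6037 0.1743 0.1   ] [0.6071 0.1795 0.1068]
0.12 188 [0.6044 0.1769 0.125 ] [0.5988 0.1693 0.1208] [0.6147 0.1866 0.1296]
0.13 52 [0.6038 0.1765 0.135 ] [0.602  0.1727 0.13  ] [0.6092 0.1822 0.14  ]
0.14 55 [0.6038 0.1765 0.145 ] [0.602  0.1727 0.1401] [0.6085 0.1822 0.1498]
0.15 63 [0.6038 0.1764 0.155 ] [0.602  0.1727 0.1501] [0.6092 0.1822 0.1599]
0.16 159 [0.6071 0.1779 0.163 ] [0.602  0.1728 0.1603] [0.613  0.183  0.1648]
```

View pics/s1.png

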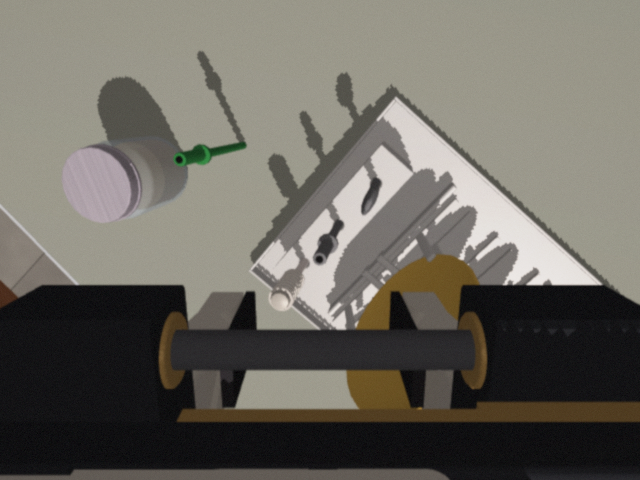

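The view shows the straw's top at (320,257) and its collar at (326,242). It stands upright at (0.6075, 0.178), top z = 0.164 as expected. The brush is at (280,298), the spoon at (371,195) and the green look-alike at (180,158). I grasp it with the fingers closing along the row.

```bash
python3 - <<'E'
from h import *
S=[.6073,.1779]; H=[.5148,-.0930]
def st(n): print(n,round(robot.read_t(),2),np.round(robot.read_force(),1),round(robot.read_grip_width()*88,1),np.round(robot.read_finger_force(),1),round(ax(),2),np.round(robot.read_position(),4))
n=min(near(S+[.26],[8.5,-171.5]),key=lambda x:x[0]); print(n); A=n[1]
robot.move_gripper(.28)
robot.goto(S+[.25],down(A)); robot.servo_line(S+[.131],speed=.1); st('low')
robot.move_gripper(0); st('grip')
robot.servo_line(S+[.30],speed=.1); st('up')
robot.goto(H+[.262],down(A)); robot.dwell(.3); st('over')
for c in ('wrist','side'):
    im,d,W,cam=grab(c); np.savez('pics/h_'+c,im=im,W=W,M=cam[2],f=cam[1],cx=cam[0]['cx'],cy=cam[0]['cy'])
    m=(np.linalg.norm(W[...,:2]-H,axis=-1)<.04)&(W[...,2]>.142)&(W[...,2]<.245)
    for z0 in np.arange(.14,.24,.012):
        q=W[m&(abs(W[...,2]-z0-.006)<.006)]
        if len(q): print(c,round(z0,3),len(q),(np.median(q,0)[:2]-H).round(4),q.min(0).round(4)[:2]-H,q.max(0).round(4)[:2]-H)
    if c=='wrist': w=im
    else: s=im
s=cv2.resize(s[100:260,300:440],(420,480),interpolation=cv2.INTER_CUBIC); save('h',np.hstack([w[:,130:510],s]))
E
```

```text
(np.float64(61.613870284730176), -171.5, array([ 34. ,  15.5,  -2.1,   0. , -72.4, -25.5]))
low 27.15 [-0.1 -0.3 -0.4] 24.7 0.0 -171.49 [0.6077 0.1781 0.1318]
grip 27.55 [-0.6  0.5  1.9] 10.5 30.0 -171.5 [0.6075 0.178  0.1314]
up 29.39 [-0.3  0.   0.6] 10.7 30.0 -171.5 [0.6071 0.1778 0.2993]
over 30.81 [ 0.4  1.1 -0.1] 10.6 30.0 -171.44 [ 0.5152 -0.0923  0.2618]
wrist 0.14 24 [ 0.0013 -0.0026] [-0.0026 -0.0033] [ 0.0045 -0.0001]
wrist 0.152 59 [ 0.001  -0.0027] [-0.0033 -0.0033] [0.0044 0.0001]
wrist 0.164 69 [ 0.001  -0.0027] [-0.003  -0.0035] [0.0046 0.0009]
wrist 0.176 75 [ 0.0011 -0.0027] [-0.0028 -0.0035] [0.0046 0.0007]
wrist 0.188 85 [ 0.0011 -0.0026] [-0.0032 -0.0034] [0.0045 0.0001]
wrist 0.2 107 [ 0.0011 -0.0026] [-0.0031 -0.0035] [0.0046 0.001 ]
wrist 0.212 121 [ 0.0011 -0.0026] [-0.0028 -0.0035] [0.0046 0.0006]
wrist 0.224 142 [ 0.0012 -0.0027] [-0.0032 -0.0036] [0.0045 0.    ]
wrist 0.236 15 [ 0.0012 -0.0031] [-0.0008 -0.0037] [ 0.0037 -0.002 ]
side 0.14 4 [0.     0.0033] [-0.0017  0.0008] [0.0028 0.0053]
side 0.152 12 [0.001  0.0035] [-0.0014 -0.0016] [0.0044 0.005 ]
side 0.164 10 [0.0018 0.0034] [-0.0006  0.0005] [0.0053 0.0075]
side 0.176 16 [0.0019 0.0027] [-0.0018 -0.0006] [0.0068 0.0077]
side 0.188 11 [0.002  0.0022] [-0.0019  0.001 ] [0.0066 0.0082]
side 0.2 11 [0.0015 0.0031] [-0.0011  0.0005] [0.0051 0.0052]
side 0.212 12 [0.0015 0.0031] [-0.0012 -0.0022] [0.007  0.0071]
side 0.224 17 [0.0001 0.0047] [-0.002  -0.0013] [0.0063 0.0064]
side 0.236 9 [0.0008 0.0045] [-0.0009  0.0007] [0.004  0.0075]
```

View pics/h.png

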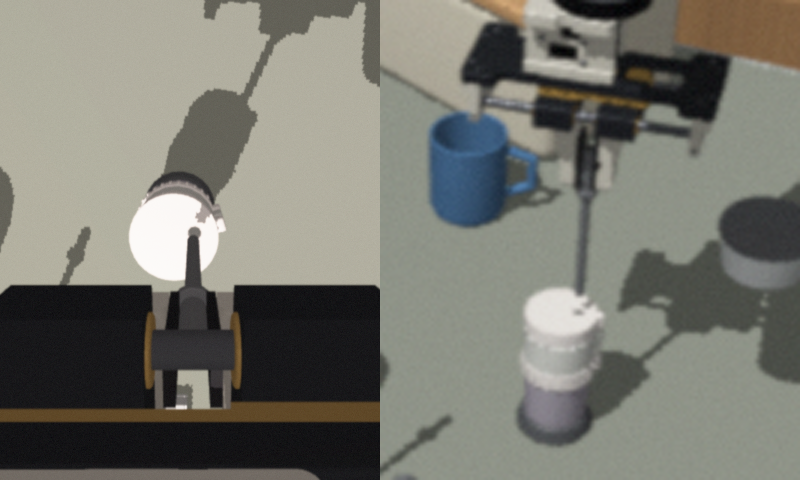

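The straw hangs vertical in the grip, its foot in the wrist view at (193,233), just beside the lid hole. I compare hole and straw in the same image, then insert.

```bash
python3 - <<'E'
from h import *
C=np.array([.5283,-.0869])
for n in ('v1','v2','h_wrist'):
    z=np.load(f'pics/{n}.npz'); im,W=z['im'],z['W']
    m=np.linalg.norm(W[...,:2]-C,axis=-1)<.06; o=tabs(W[m&(W[...,2]>.01)&(W[...,2]<.135)],C)
    T=W[(np.linalg.norm(W[...,:2]-C,axis=-1)<.045)&(abs(W[...,2]-.127)<.0035)]
    g=im.astype(int).sum(-1); e=np.median(g[(np.linalg.norm(W[...,:2]-C,axis=-1)<.025)&(abs(W[...,2]-.127)<.003)])
    hm=(np.linalg.norm(W[...,:2]-[.5146,-.0931],axis=-1)<.009)&(W[...,2]<.130)
    k=hm&((W[...,2]<.1245)|(g<.75*e)); q=W[k]
    print(n,'hole px',k.sum(), 'bbox',q.min(0).round(4),q.max(0).round(4),'rim', W[hm&~k].min(0).round(4) if (hm&~k).any() else '')
    c=o['lid'][0]; 
    for r in (o['lid'][1],-155.8):
        if r is not None: print('  pred',c+.015*np.array([np.cos(np.radians(r)),np.sin(np.radians(r))]))
E
```

```text
beaker [array([ 0.5282, -0.0872]), np.float64(-156.2694), np.int64(122), np.float64(14.4212), np.float64(4.6089), np.float64(0.0378)]
pot [array([ 0.5282, -0.0866]), np.float64(-154.6274), np.int64(222), np.float64(14.6028), np.float64(4.5581), np.float64(0.0384)]
lid [array([ 0.5282, -0.0868]), np.float64(-155.8358), np.int64(196), np.float64(14.3833), np.float64(4.4633), np.float64(0.0384)]
v1 hole px 103 bbox [ 0.5111 -0.0957  0.1155] [ 0.5215 -0.0864  0.1273] rim [ 0.5057 -0.1019  0.1255]
  pred [ 0.51449776 -0.09292698]
  pred [ 0.51450161 -0.09293554]
beaker [array([ 0.5282, -0.0871]), np.float64(-155.6538), np.int64(104), np.float64(14.5493), np.float64(4.6317), np.float64(0.0379)]
pot [array([ 0.5283, -0.0865]), np.float64(-154.9717), np.int64(198), np.float64(14.5791), np.float64(4.5477), np.float64(0.0381)]
lid [array([ 0.5285, -0.0869]), np.float64(-155.9163), np.int64(180), np.float64(14.6823), np.float64(4.5786), np.float64(0.038)]
v2 hole px 114 bbox [ 0.5136 -0.0957  0.1136] [ 0.5214 -0.0867  0.127 ] rim [ 0.5058 -0.1019  0.1249]
  pred [ 0.51483538 -0.09299711]
  pred [ 0.51484783 -0.09302488]
beaker [array([ 0.5279, -0.087 ]), np.float64(-150.4568), np.int64(13), np.float64(4.5947), np.float64(1.5748), np.float64(0.0372)]
pot [array([ 0.5277, -0.0863]), np.float64(-148.0946), np.int64(24), np.float64(2.5737), np.float64(0.9854), np.float64(0.0371)]
lid [array([ 0.5276, -0.0867]), np.float64(-154.9095), np.int64(55), np.float64(15.0474), np.float64(5.0696), np.float64(0.0367)]
h_wrist hole px 108 bbox [ 0.5098 -0.1014  0.0845] [ 0.5187 -0.0877  0.127 ] rim [ 0.5058 -0.102   0.1248]
  pred [ 0.51404319 -0.09309249]
  pred [ 0.51394598 -0.0928806 ]
```

```bash
cat > ins.py <<'E'
from h import *
import sys
def F(): return np.mean([robot.read_force() for _ in range(8)],0)
def descend(x,y,z,zend,step,lim=3.,sp=.03):
    while z>zend+1e-6:
        z=max(zend,z-step); robot.servo_line([x,y,z],speed=sp)
        f=F()
        if f[2]>lim or np.hypot(f[0],f[1])>4: return z,f
    return z,F()
E
python3 - <<'E'
from ins import *
x0,y0=.5136,-.0933
robot.servo_line([x0,y0,.246],speed=.06); robot.dwell(.2); print('F0',F().round(2),robot.read_t())
for dx,dy in [(0,0)]+[(r*np.cos(t),r*np.sin(t)) for r in (.0006,.0011) for t in np.arange(0,6.2,np.pi/3)]:
    x,y=x0+dx,y0+dy
    robot.servo_line([x,y,.246],speed=.03)
    z,f=descend(x,y,.246,.236,.002)
    print(round(dx*1e3,1),round(dy*1e3,1),round(z,4),f.round(1),round(robot.read_t(),2))
    if z<.2365 and f[2]<3 or robot.read_t()>45: break
E
```

```text
F0 [ 0.05 -0.27  0.67] 31.525
0.0 0.0 0.236 [ 0.5  0.1 -0.1] 33.02
```

The foot is inside the lid with no force. I continue down.

```bash
python3 - <<'E'
from ins import *
x,y=.5136,-.0933; z=.236
for ze,st in ((.230,.002),(.206,.006),(.196,.002),(.144,.01)):
    z,f=descend(x,y,z,ze,st,sp=.04); print(round(z,4),f.round(2),round(robot.read_t(),2),np.round(robot.read_ft_torque(),2))
    if z>ze+1e-5: break
E
```

```text
0.23 [ 0.3  -0.39 -0.58] 33.77 [ 0.12  0.08 -0.07]
0.206 [ 0.44 -0.06 -0.02] 34.98 [ 0.01  0.14 -0.01]
0.196 [-0.17  0.66 -0.45] 36.23 [ 0.05  0.2  -0.02]
0.144 [-0.18 -0.24 -0.53] 38.48 [-0.01  0.13 -0.  ]
```

Through all three with no resistance. Now I seat the collar, release and check.

```bash
python3 - <<'E'
from ins import *
x,y=.5136,-.0933
z,f=descend(x,y,.144,.1380,.001,lim=2.,sp=.02); print(round(z,4),f.round(2),robot.read_t())
robot.move_gripper(.3); robot.dwell(.2)
robot.servo_line([x,y,.23],speed=.1); robot.move_gripper(.6)
C=np.array([.528,-.087])
b=look([.525,-.088,.13],225,45,.33); robot.movej(b[1]); robot.dwell(.4)
im,d,W,cam=grab('wrist'); s=robot.grab_frame('side')[0]
m=np.linalg.norm(W[...,:2]-C,axis=-1)<.06
p=W[m&(W[...,2]>.01)]; tabs(p,C); print('top z',p[:,2].max())
q=p[(p[:,2]>.1295)&(p[:,2]<.15)]; r=np.linalg.norm(q[:,:2]-[.5143,-.093],axis=1)
col=q[(r>.0065)&(r<.011)]; print('collar z',len(col),np.percentile(col[:,2],[5,50,95]).round(4))
s=cv2.resize(s[150:310,230:440],(420,320)); save('end',np.hstack([im[60:380,140:500],s])); print(robot.read_t())
E
```

```text
0.138 [ 0.6   0.21 -0.14] 39.975
beaker [array([ 0.528 , -0.0871]), np.float64(-155.5341), np.int64(107), np.float64(14.0233), np.float64(4.5133), np.float64(0.0378)]
pot [array([ 0.5279, -0.0864]), np.float64(-154.8702), np.int64(206), np.float64(14.8333), np.float64(4.7032), np.float64(0.0384)]
lid [array([ 0.5279, -0.0869]), np.float64(-155.8466), np.int64(173), np.float64(14.5029), np.float64(4.628), np.float64(0.038)]
top z 0.17095997984012767
collar z 158 [0.13   0.1316 0.1328]
43.6167
```

View pics/end.png

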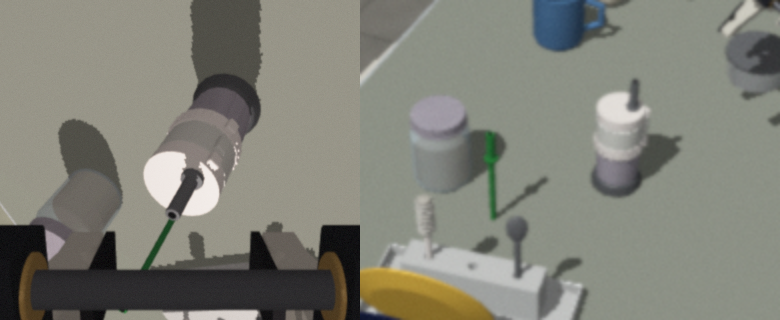

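The straw is home: its collar sits on the lid at (190,180), its top is at z = 0.171 as it should be, and the cup is standing. The brush, spoon, jar, mug and green straw are where they were.

```bash
python3 -c "
from rig import robot
print(robot.job_done())"
```

```text
the job is handed in; nothing more can be done
None
```

The cup is ready and the job is handed in: the three straw holes are in line, the straw slid down through lid, pot and beaker with no measurable resistance, and its collar sits on the lid with the gripper clear, at about 44 s of the 72 s allowed.

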